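# Pull the middle card box from the stack

## Robot

A 6-joint arm with a two-finger parallel gripper is mounted at the origin on the work surface. World frame = base frame: x ahead of the robot, y to its left, z up, the work surface at z = 0. Lengths are in m, angles in rad, forces in N, time in s.
With the tool pointing down it reaches from about 0.35 to 0.975 m from the base axis. Payload 4.9 kg.
Tool frame: the origin (TCP) lies between the finger pads; the fingertips stand 14 mm ahead of it and the grasp point (between the pads) lies 5 mm behind it (manip.tcp_to_tips is the distance from the TCP to the fingertips, in m); z points along the fingers, y is the line along which they close (so a half turn about z gives the same grasp; the last joint's range is limited). The gripper opens to 85 mm and grips with 20 to 120 N. Pads are 22 mm wide; open, the fingers measure 114 mm over their backs; the gripper's body (76 mm by 85 mm) begins 54 mm behind the grasp point. The pads swing forward as they close: fully open they stand 13 mm farther back than shut.
Start: joints at [-1.311, 0.053, 1.613, -0, 1.476, -0.119], TCP at [0.231, -0.581, 0.245] pointing down, gripper open.
Joint ranges: [-3.01, 3.01], [-1.01, 2.22], [0.06, 2.58], [-1.02, 4.17], [0.09, 2.62], [-3.14, 3.14]. Speed limits (rad/s): [2.57, 2.57, 3.14, 3.14, 3.14, 3.14].

## Interface

Orientations are given as a unit quaternion [w, x, y, z].
In Python, from plant import manip gives the robot as it stands.
- The arm moves only by the tool servo_tool, never from a script. Its argument "moves" is a list that holds one entry, the list of rows, each a list of 7 numbers: the shift along the tool's x, y, z in mm, then the turn, a rotation vector about the tool's x, y, z in degrees, then the finger opening in mm, from 0 to 85.4. In form: [[[x, y, z, ax, ay, az, fingers], ...]]. A call has 1 to 12 rows; each row shifts and turns the commanded pose from where the row before left it, along the tool's axes as they then stand; what a row does not reach is not made up. A row lasts 1/8 s, in which the tool goes at most 62.5 mm and 10.7 degrees, less where a joint would pass 70% of its speed; a pose out of reach is approached as far as the arm can. A call with a gripper value outside its range is refused whole. The fingers move at their own pace and stop on an object; the grip force is fixed at half the most. Time passes only in rows, so rows that do not move let the fingers close. It gives the time, the measured TCP pose, the force, the opening and the grip force at its end, in the units of the state.
- manip.state(): the state, without advancing time (a new reading comes with each control period).
- manip.grab_frame(name): name is "scene" or "top"; returns a dict with "image" (384x512x3 uint8, blue, green, red), "mtx" (3x3 intrinsics, pixels), "eye" and "rotation" of the camera in the world. Camera axes: x right, y down, z forward; pixel columns grow to the right and rows downward; lengths in m; the calibration is good to about 2 mm. A picture is of the moment at which its call begins. There is no depth.
- manip.job_done(): hands the job in; it is judged then, once.
The state is a dict: "time": time; "joint_pos": joint angles; "joint_vel": joint speeds; "joint_efforts": joint torques, N m; "tool_pos": TCP position; "tool_rot": TCP orientation; "contact_force": force on the tool from outside, world axes, zero at the start; "ft_torque": the same for the moment, N m; "gripper_width": opening from 0.0 (shut) to 1.0 (fully open); "grasp_force": force on a finger pad.
Only numpy, scipy, OpenCV 4.12 (cv2) and the standard library are available. Lean on these libraries where they do the work, as an engineer would, in place of code of your own. Each camera call takes 0.05 s, during which the arm holds its last target. There are 200 camera calls.

## Task

Three card boxes are stacked on the archive's sorting table. Get the middle one out by first lifting the top box off and setting it aside; lay the middle box flat in the steel tray, and stack the top box squarely back on the bottom box, which stays where it is. Keep the boxes level, set them down without dropping them, and leave the other things on the table alone.

Things in the scene. Friction and masses are not known exactly. Their poses are not given: they have to be found in the camera images.
- box_top_c (a point): The uppermost box of the stack at the start: slim white archive card box with a grey lid seam line, 150 mm long (its x axis), 56 mm wide (its y axis), 48 mm high, rigid, closed, flat top and bottom, 0.2 to 0.45 kg. This point is its centre, 24 mm above its underside; z is up. All three boxes are alike. It lies loose on the middle box, up to about 4 mm and 0.06 rad out of line.
- box_middle_c (a point): The middle box of the stack at the start, the one wanted: slim white archive card box with a grey lid seam line, 150 mm long (its x axis), 56 mm wide (its y axis), 48 mm high, rigid, closed, flat top and bottom, 0.2 to 0.45 kg. This point is its centre, 24 mm above its underside; z is up. All three boxes are alike. It lies loose on the bottom box, up to about 4 mm and 0.06 rad out of line.
- box_bottom_c (a point): The bottom box of the stack, standing on the table, loose: slim white archive card box with a grey lid seam line, 150 mm long (its x axis), 56 mm wide (its y axis), 48 mm high, rigid, closed, flat top and bottom, 0.2 to 0.45 kg. This point is its centre, 24 mm above its underside; z is up. All three boxes are alike. 
- tray_in (a point): A dark steel tray fixed to the table, empty and open at the top: inside 230 mm (its x axis) by 160 mm (its y axis), walls 4 mm thick, rim 14 mm above the table. This point is the centre of its inner floor, 4 mm above the table. It lies on the robot's left or right, the stack on the other side; the table between the two, straight ahead of the robot (y = 0, x 0.45 to 0.60), is always clear for setting one box aside with its length along x.
- cup_c (a point): Bystander: black pencil cup, 72 mm across, 85 mm high, pencils up to 140 mm; point at its centre half-way up. Leave alone.
- stapler_c (a point): Bystander: black stapler 130 x 36 x 51 mm; point at its centre. Leave alone.
- stamp_c (a point): Bystander: wooden hand stamp 42 mm across, 74 mm high; point at its centre half-way up. Leave alone.
Things that resemble listed ones, but are neither listed nor needed, are in the scene too. What is shaped like the part that bears box_middle_c but pink or purple is not meant.

How it is judged:
By the outcome, as a careful person would: the job done as asked, in the order asked, and still so for the second after the job is handed in, with the robot touching nothing.
It also fails if it takes over 72 s, if anything falls off the work surface, if the arm or the gripper's body presses on something with over 40 N, if the wrist force passes 120 N, or if a joint passes its speed limit or range.

## Working session

There is one attempt and no reset: what is moved stays moved. The work goes in short steps, Python scripts to look and compute and a tool call to move; the robot and the scene stay as the last step left them, time stands still between calls to the robot, and variables do not carry over. Pictures are saved under pics/ and viewed, at most 10 in all, crops included, and the job is handed in when it is done.

Besides the shell and the picture viewer there is one more tool, called after "Call:" as name(argument=value, ...), one argument or row to a line, values as JSON. servo_tool: Moves the arm, as the interface text tells. Its arguments: {"type":"object","properties":{"moves":{"type":"array"}},"required":["moves"]}

```bash
mkdir -p pics; python3 - <<'E'
from plant import manip
import cv2,numpy as np
s=manip.state();print(s)
for n in("scene","top"):
    f=manip.grab_frame(n);cv2.imwrite(f"pics/{n}0.png",f["image"]);print(n,f["mtx"].tolist(),f["eye"],np.array(f["rotation"]).tolist())
a=cv2.imread("pics/scene0.png");b=cv2.imread("pics/top0.png")
E
```

```text
{'time': 0.0, 'joint_pos': array([-1.31098700e+00,  5.33102119e-02,  1.61428062e+00,  2.59693382e-05,
        1.47595174e+00, -1.18996625e-01]), 'joint_vel': array([-0.00047288,  0.00043116, -0.00029124, -0.00156072,  0.00026854,
        0.00053579]), 'joint_efforts': array([ 1.11934543e-03, -3.93682730e+01, -3.70177388e+01, -7.12612518e-05,
        6.93030597e-03,  5.95954432e-06]), 'tool_pos': array([ 0.23099193, -0.58012805,  0.24409987]), 'tool_rot': array([-9.73452746e-04,  9.82116580e-01,  1.88271271e-01, -5.56935204e-05]), 'contact_force': array([-0.0823791 ,  0.98261135,  0.13415636]), 'ft_torque': array([0.00090701, 0.05197428, 0.00405325]), 'grasp_force': 0.0, 'gripper_width': 1.0002020112527226}
scene [[350.0853969404673, 0.0, 252.790755264595], [0.0, 350.0853969404673, 188.7490593552379], [0.0, 0.0, 1.0]] [1.10259849 0.43005234 0.80815917] [-0.1568590905262771, 0.362841083359115, 0.8413320205584698, -0.3686488913981103]
top [[365.5253990200328, 0.0, 256.3957188223517], [0.0, 365.5253990200328, 184.69871775098778], [0.0, 0.0, 1.0]] [ 0.36973277 -0.13417092  1.3050942 ] [0.041323671640788186, -0.702504541521631, 0.7090901570934268, -0.04439450885894152]
```

View pics/scene0.png

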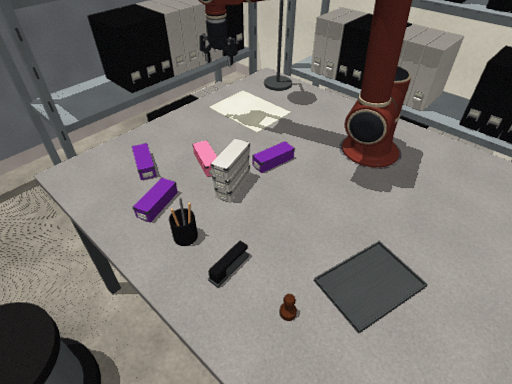

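View pics/top0.png

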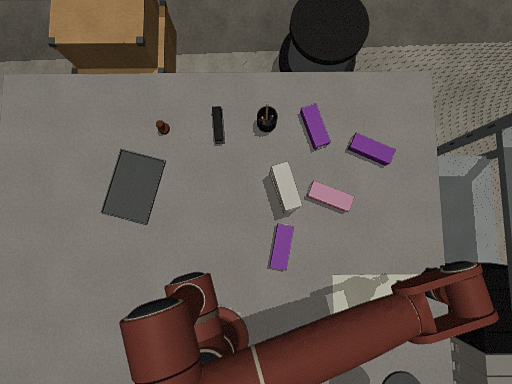

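The scene view shows one white stack at about (231,168). The purple boxes are at (144,161), (156,200) and (273,157), and a pink one is at (205,158). In the top view the white stack is at (286,187), the tray at (134,187), the stapler at (218,124), the cup at (267,118) and the stamp at (163,127). Only the white three-high stack fits the description. I'll confirm it in an enlarged crop and measure it.

```bash
cat > h.py <<'E'
import cv2,numpy as np
from scipy.spatial.transform import Rotation as R
def rot(q): return R.from_quat(np.array(q)[[1,2,3,0]]).as_matrix()
def ray(f,uv,z):
    uv=np.atleast_2d(uv).astype(float);d=np.c_[uv,np.ones(len(uv))]@np.linalg.inv(f["mtx"]).T@rot(f["rotation"]).T
    e=np.array(f["eye"]);return (e+d*((z-e[2])/d[:,2])[:,None])[:,:2]
def proj(f,p):
    c=(np.atleast_2d(p)-f["eye"])@rot(f["rotation"]);c=c@np.array(f["mtx"]).T;return c[:,:2]/c[:,2:]
def box(x,y,z,yaw,l=.15,w=.056):
    c,s=np.cos(yaw),np.sin(yaw);return np.array([[x+c*a-s*b,y+s*a+c*b,z] for a,b in((l/2,w/2),(l/2,-w/2),(-l/2,-w/2),(-l/2,w/2))])
def crop(im,x,y,w,h,k): return cv2.resize(im[y:y+h,x:x+w],None,fx=k,fy=k,interpolation=cv2.INTER_CUBIC)
E
python3 - <<'E'
from plant import manip
from h import *
t=manip.grab_frame("top");s=manip.grab_frame("scene")
im=t["image"]
hsv=cv2.cvtColor(im,cv2.COLOR_BGR2HSV)
m=((hsv[...,2]>185)&(hsv[...,1]<40)).astype(np.uint8);m[:150]=0;m[225:]=0;m[:,:255]=0;m[:,312:]=0
print("V",im[180:195:5,270:305:4].mean(2).astype(int).tolist())
cs=max(cv2.findContours(m,0,2)[0],key=cv2.contourArea);r=cv2.minAreaRect(cs);print(r)
w=ray(t,cv2.boxPoints(r),.144);print(w,w.mean(0))
print("tray",ray(t,[[122,150],[166,161],[147,224],[102,212]],.014), )
for n,p in dict(cup=(267,118),stapler=(218,124),stamp=(163,127),purp=(282,247),pink=(330,196)).items():print(n,ray(t,p,.04))
a=crop(im,250,150,70,75,7);b=crop(s["image"],200,130,60,75,5)
b=cv2.resize(b,(300,525),fx=0,fy=0) if 0 else cv2.copyMakeBorder(b,0,525-375,0,0,0)
cv2.imwrite("pics/c1.png",np.hstack([a,b]))
E
```

```text
V [[88, 80, 168, 168, 170, 168, 84, 120, 118], [83, 105, 183, 167, 167, 164, 172, 116, 118], [84, 84, 72, 169, 169, 167, 169, 117, 124]]
((286.5, 209.0), (1.0, 0.0), 180.0)
[[ 0.43262545 -0.23633365]
 [ 0.43262545 -0.23633365]
 [ 0.43265516 -0.23315748]
 [ 0.43265516 -0.23315748]] [ 0.43264031 -0.23474557]
tray [[0.65713953 0.34138132]
 [0.61557786 0.18254258]
 [0.3916807  0.24457122]
 [0.43520727 0.40393427]]
cup [[ 0.76319857 -0.1805237 ]]
stapler [[ 0.74267116 -0.00591466]]
stamp [[0.73336526 0.18930298]]
purp [[ 0.30869654 -0.22584147]]
pink [[ 0.4820137  -0.39589373]]
```

View pics/c1.png

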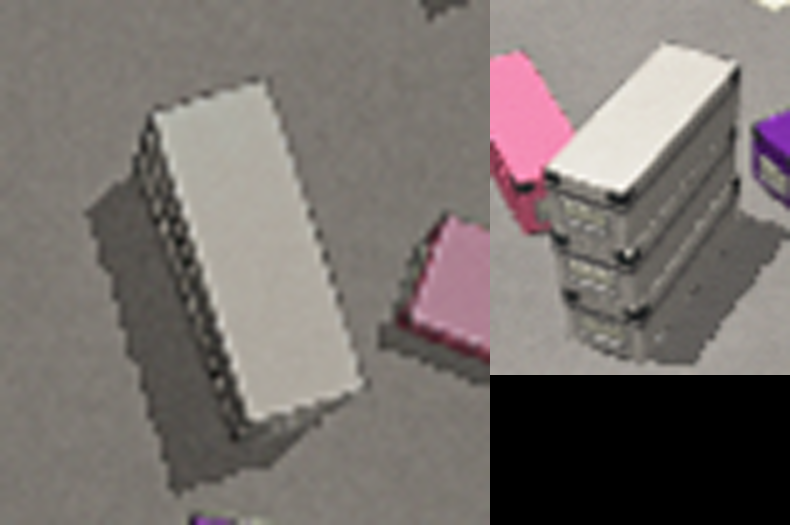

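Confirmed: this is the white stack of three, with no purple or pink boxes in it. Its top-face corners in the crop are near (152,112), (266,82), (362,382) and (250,418).

```bash
cat >> h.py <<'E'
from scipy.optimize import least_squares
def fit(views,z,g):
    """views: [(frame,mask of white top face)]; fit x,y,yaw by outline distance"""
    pts=[]
    for f,m in views:
        c=max(cv2.findContours(cv2.resize(m*255,None,fx=4,fy=4,interpolation=cv2.INTER_LINEAR)//128,0,1)[0],key=cv2.contourArea)[:,0]
        pts.append(ray(f,(c+.5)/4-.5,z))
    def res(p,q):
        c,s=np.cos(p[2]),np.sin(p[2]);d=(q-p[:2])@np.array([[c,-s],[s,c]]);d=np.abs(d)-[.075,.028]
        return np.where(d.max(1)>0,np.hypot(*np.maximum(d,0).T),d.max(1))
    out=[]
    for q in pts+[np.vstack(pts)]:
        r=least_squares(res,g,args=(q,),loss="soft_l1",f_scale=.002);out.append((r.x.round(4),np.sqrt(np.mean(r.fun**2)).round(4)))
    return out
def white(f,x,y,w,h,lo=148):
    v=cv2.cvtColor(f["image"],cv2.COLOR_BGR2HSV);m=((v[...,2]>lo)&(v[...,1]<45)).astype(np.uint8);k=np.zeros_like(m);k[y:y+h,x:x+w]=1;return m*k
def tooldelta(s,x,y,z,yaw):
    """total shift in tool axes (mm) for a level tool, turn about tool z (deg), at current tool yaw"""
    M=rot(s["tool_rot"]);d=M.T@(np.array([x,y,z])-s["tool_pos"])*1000;a=np.arctan2(M[1,0],M[0,0])
    t=np.degrees((a-yaw+np.pi/2)%np.pi-np.pi/2);return d.round(1),round(t,2),round(a,4),np.degrees(np.arccos(-M[2,2])).round(2)
E
python3 - <<'E'
from plant import manip
from h import *
t=manip.grab_frame("top");s=manip.grab_frame("scene")
w=ray(t,np.array([(152,112),(266,82),(362,382),(250,418)])/7+[250,150]-.43,.144);print(w,w.mean(0))
yaw=np.arctan2(*(w[0]+w[1]-w[2]-w[3])[::-1]);g=[*w.mean(0),yaw];print(g)
mt=white(t,262,155,42,60);ms=white(s,208,135,45,37,160)
print(fit([(t,mt),(s,ms)],.144,g))
st=manip.state();print(tooldelta(st,*g[:2],.25,yaw))
tr=np.array([[122,150],[166,161],[147,224],[102,212]]);
v=crop(t["image"],95,140,80,95,5);v2=crop(s["image"],200,130,60,75,5)
for h_ in(.144,):
  o=fit([(t,mt),(s,ms)],h_,g)
  for i,(p,_) in enumerate(o):
    for im,f,x,y in((v2,s,200,130),):
      q=(proj(f,box(p[0],p[1],h_,p[2]))-[x,y]+.5)*5;cv2.polylines(im,[q.round().astype(int)],1,[(0,0,255),(0,255,0),(255,0,0)][i],1)
v2=cv2.copyMakeBorder(v2,0,100,0,0,0);cv2.imwrite("pics/c2.png",np.hstack([v,v2]))
E
```

```text
[[ 0.57287449 -0.18845091]
 [ 0.5864244  -0.24120299]
 [ 0.44764212 -0.28208747]
 [ 0.43177457 -0.23086703]] [ 0.50967889 -0.2356521 ]
[np.float64(0.5096788946968224), np.float64(-0.23565210157377522), np.float64(0.28927866525110496)]
[(array([ 0.5087, -0.2358,  0.2899]), np.float64(0.0014)), (array([ 0.5049, -0.2555,  0.8549]), np.float64(0.0163)), (array([ 0.5099, -0.2392,  0.4185]), np.float64(0.0186))]
(array([ 386.4, -217.4,   -4.9]), np.float64(5.13), np.float64(0.3788), np.float64(0.04))
```

View pics/c2.png

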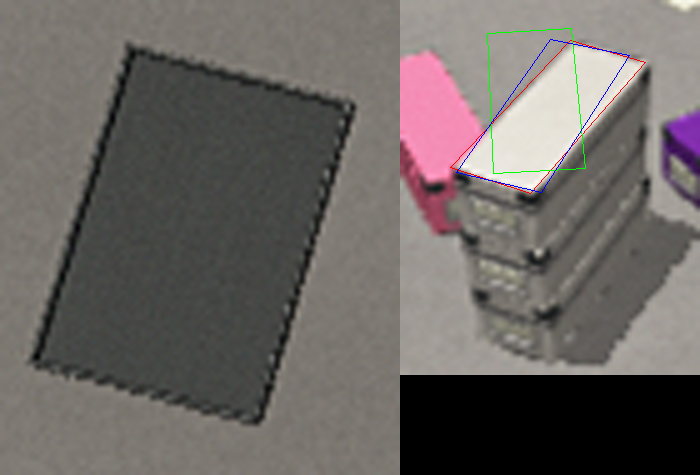

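The tray corners are at crop pixels (130,47), (354,104), (258,422) and (35,362), which puts its centre at about (0.525, 0.293) with yaw -0.275. The stack's top box fits at (0.509, -0.236) with yaw 0.29. The red outline, taken from the top camera, also matches the scene view. I'll move above the stack.

Call:
servo_tool(
  moves=[
    [[20,-11,0,0,0,0,85],[38,-21,0,0,0,0,85],[40,-23,0,0,0,0,85],[40,-23,0,0,0,0,85],[40,-23,0,0,0,0,85],[40,-23,0,0,0,0,85],[40,-23,0,0,0,0,85],[40,-22,0,0,0,0,85],[38,-21,0,0,0,0,85],[30,-16,-2,0,0,0,85],[20,-11,-3,0,0,2.6,85],[0,0,0,0,0,2.5,85]],
  ],
)

```text
time: 1.8
tool_pos: [0.5105, -0.2338, 0.2506]
tool_rot: [-0.0, 0.989, 0.145, 0.0]
contact_force: [0.1, -0.5, -0.0]
gripper_width: 0.998
grasp_force: 0.0
```

```bash
python3 - <<'E'
from plant import manip
from h import *
st=manip.state();print(st["time"],st["tool_pos"],st["contact_force"],tooldelta(st,.5087,-.2358,.122,.2899))
t=manip.grab_frame("top");s=manip.grab_frame("scene")
for p,h_ in(([.5087,-.2358,.2899],.144),):
  for f in(t,s): cv2.polylines(f["image"],[proj(f,box(p[0],p[1],h_,p[2])).round().astype(int)],1,(0,0,255),1)
cv2.imwrite("pics/c3.png",np.hstack([crop(t["image"],230,130,100,110,4),crop(s["image"],190,90,90,110,4)]))
E
```

```text
1.8 [ 0.51048818 -0.2337552   0.25064078] [ 0.13697361 -0.52548335 -0.04454386] (array([ -2.4,   1.5, 128.6]), np.float64(0.11), np.float64(0.2917), np.float64(0.04))
```

View pics/c3.png

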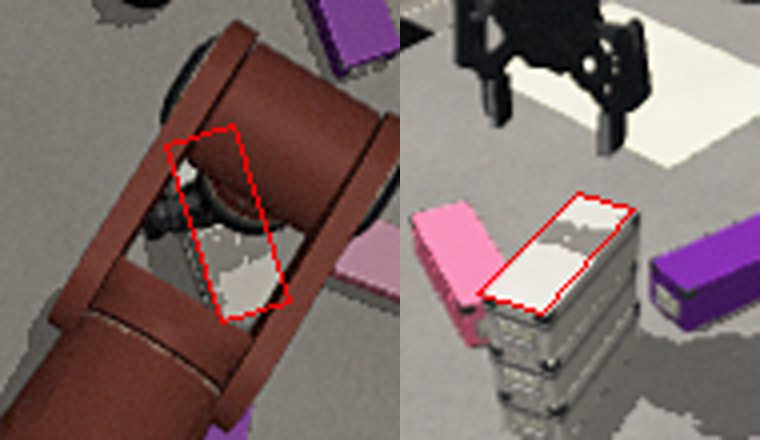

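The gripper is above the stack and the outline matches in both views. I'll descend and grip.

Call:
servo_tool(
  moves=[
    [[-2,1.5,10,0,0,0,85],[0,0,22,0,0,0,85],[0,0,25,0,0,0,85],[0,0,25,0,0,0,85],[0,0,20,0,0,0,85],[0,0,14,0,0,0,85],[0,0,8,0,0,0,85],[0,0,4,0,0,0,85],[0,0,0,0,0,0,70],[0,0,0,0,0,0,60],[0,0,0,0,0,0,52],[0,0,0,0,0,0,45]],
  ],
)

```text
time: 3.4
tool_pos: [0.5086, -0.2385, 0.1232]
tool_rot: [0.0, 0.99, 0.144, 0.001]
contact_force: [-1.5, 1.3, 3.8]
gripper_width: 0.646
grasp_force: 65.0
```

Call:
servo_tool(
  moves=[
    [[0,0,0,0,0,0,35],[0,0,0,0,0,0,30],[0,0,0,0,0,0,30],[0,0,0,0,0,0,30]],
  ],
)

```text
time: 3.9
tool_pos: [0.5086, -0.2386, 0.1232]
tool_rot: [0.001, 0.99, 0.144, 0.001]
contact_force: [0.9, 2.0, 6.2]
gripper_width: 0.645
grasp_force: 65.4
```

Call:
servo_tool(
  moves=[
    [[0,0,-2,0,0,0,30],[0,0,-5,0,0,0,30],[0,0,-10,0,0,0,30],[0,0,-15,0,0,0,30],[0,0,-16,0,0,0,30],[0,0,-14,0,0,0,30],[0,0,-10,0,0,0,30],[0,0,-5,0,0,0,30],[0,0,-3,0,0,0,30],[0,0,0,0,0,0,30]],
  ],
)

```text
time: 5.15
tool_pos: [0.5079, -0.2382, 0.202]
tool_rot: [-0.0, 0.99, 0.144, -0.0]
contact_force: [-0.7, -0.9, -3.5]
gripper_width: 0.647
grasp_force: 64.2
```

Call:
servo_tool(
  moves=[
    [[3,-8,0,0,0,0,30],[7,-18,0,0,0,0,30],[10,-27,0,0,0,0,30],[12,-32,0,0,0,0,30],[12,-32,0,0,0,0,30],[12,-32,0,0,0,0,30],[11,-29,0,0,0,0,30],[8,-22,0,0,0,0,30],[5.5,-15,0,0,0,2,30],[2.5,-6,0,0,0,4.5,30],[0,0,0,0,0,5.5,30],[0,0,0,0,0,4.5,30]],
  ],
)

```text
time: 6.65
tool_pos: [0.5241, -0.0013, 0.202]
tool_rot: [-0.0, 1.0, 0.0, -0.0]
contact_force: [-0.3, 0.2, -3.5]
gripper_width: 0.647
grasp_force: 64.5
```

```bash
python3 - <<'E'
from plant import manip
from h import *
st=manip.state();print(st["time"],st["tool_pos"],st["contact_force"],st["gripper_width"],tooldelta(st,.525,0,.028,0))
t=manip.grab_frame("top");s=manip.grab_frame("scene")
cv2.imwrite("pics/t4.png",t["image"]);cv2.imwrite("pics/s4.png",s["image"])
p=[.5087,-.2358,.2899]
A=crop(t["image"],225,140,95,100,4);B=crop(s["image"],190,110,110,100,4)
cv2.imwrite("pics/c4.png",np.hstack([A,B]))
E
```

```text
6.65 [ 0.52407592 -0.00131756  0.20203191] [-0.30542759  0.21975755 -3.54457133] 0.6466094330835691 (array([  1. ,  -1.2, 174. ]), np.float64(0.03), np.float64(0.0005), np.float64(0.04))
```

View pics/c4.png

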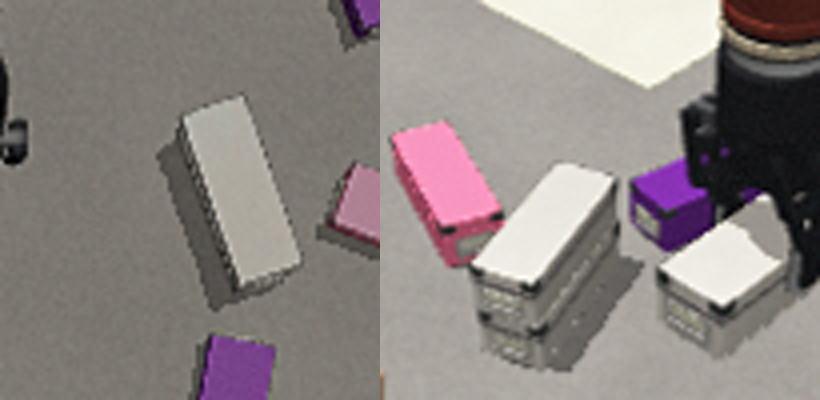

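The top box is held clear and the two-box stack stands undisturbed, with the middle box's top at crop (240,190) on the left. I'll lower the held box and check the force near contact.

Call:
servo_tool(
  moves=[
    [[1,-1,6,0,0,0,30],[0,0,14,0,0,0,30],[0,0,20,0,0,0,30],[0,0,24,0,0,0,30],[0,0,24,0,0,0,30],[0,0,24,0,0,0,30],[0,0,20,0,0,0,30],[0,0,16,0,0,0,30],[0,0,11,0,0,0,30],[0,0,7,0,0,0,30],[0,0,4,0,0,0,30],[0,0,2,0,0,0,30]],
  ],
)

```text
time: 8.25
tool_pos: [0.526, -0.0019, 0.0306]
tool_rot: [0.0, 1.0, 0.001, 0.0]
contact_force: [1.0, -0.1, -4.1]
gripper_width: 0.646
grasp_force: 64.4
```

Call:
servo_tool(
  moves=[
    [[0,0,1,0,0,0,30],[0,0,1,0,0,0,30],[0,0,0.7,0,0,0,30],[0,0,0,0,0,0,30]],
  ],
)

```text
time: 8.75
tool_pos: [0.5256, -0.0018, 0.0276]
tool_rot: [0.0, 1.0, 0.001, 0.0]
contact_force: [-0.4, -0.6, -3.8]
gripper_width: 0.646
grasp_force: 64.4
```

```bash
python3 - <<'E'
from h import *
import pickle
from plant import manip
t=manip.grab_frame("top");t["image"]=cv2.imread("pics/t4.png")
g=[.5087,-.2358,.29]
for lo in(140,148,155):print(fit([(t,white(t,262,155,42,60,lo))],.096,g)[0])
print(manip.state()["tool_pos"],manip.state()["contact_force"])
E
```

```text
(array([ 0.5096, -0.2353,  0.3202]), np.float64(0.0014))
(array([ 0.5095, -0.2352,  0.3202]), np.float64(0.0016))
(array([ 0.5095, -0.2353,  0.3195]), np.float64(0.0017))
[ 0.52565695 -0.00184575  0.02764176] [-0.39594112  0.34743924 -3.89855647]
```

Call:
servo_tool(
  moves=[
    [[0,0,0.6,0,0,0,30],[0,0,0.6,0,0,0,30],[0,0,0,0,0,0,30]],
  ],
)

```text
time: 9.18
tool_pos: [0.5257, -0.0018, 0.0272]
tool_rot: [0.0, 1.0, 0.001, -0.0]
contact_force: [-4.5, 0.9, 5.2]
gripper_width: 0.644
grasp_force: 65.4
```

Call:
servo_tool(
  moves=[
    [[0,0,0,0,0,0,56],[0,0,0,0,0,0,62],[0,0,0,0,0,0,72],[0,0,0,0,0,0,85],[0,0,0,0,0,0,85],[0,0,-10,0,0,0,85],[0,0,-22,0,0,0,85],[0,0,-30,0,0,0,85],[0,0,-35,0,0,0,85],[0,0,-35,0,0,0,85],[0,0,-25,0,0,0,85],[0,0,-15,0,0,0,85]],
  ],
)

```text
time: 10.68
tool_pos: [0.5263, -0.0019, 0.2009]
tool_rot: [0.0, 1.0, 0.001, 0.002]
contact_force: [0.4, 0.2, -0.5]
gripper_width: 0.996
grasp_force: 0.0
```

```bash
python3 - <<'E'
from h import *
from plant import manip
s=manip.state();print(s["tool_pos"],s["contact_force"],s["gripper_width"],tooldelta(s,.5095,-.2365,.075,.320))
f=manip.grab_frame("scene");cv2.imwrite("pics/s5.png",f["image"])
E
```

```text
[ 0.52630629 -0.00194018  0.20085331] [ 0.42193553  0.21099798 -0.51751137] 0.9955580173968854 (array([-17.6, 234.5, 125.9]), np.float64(-18.23), np.float64(0.0018), np.float64(0.18))
```

Next I'll move back over the middle box and turn the tool to its yaw.

Call:
servo_tool(
  moves=[
    [[-1,12,0,0,0,0,85],[-1.5,25,0,0,0,0,85],[-2,35,0,0,0,0,85],[-2.5,38,0,0,0,0,85],[-2.5,38,0,0,0,0,85],[-2.5,35,0,0,0,0,85],[-2.5,28,0,0,0,0,85],[-2,16,0,0,0,-3.2,85],[-1,7.5,0,0,0,-5,85],[0,0,0,0,0,-5,85],[0,0,0,0,0,-5,85],[0,0,0,0,0,0,85]],
  ],
)

```text
time: 12.22
tool_pos: [0.5079, -0.2366, 0.1965]
tool_rot: [-0.001, 0.987, 0.158, -0.001]
contact_force: [-0.1, 0.1, -0.5]
gripper_width: 0.995
grasp_force: 0.0
```

```bash
python3 - <<'E'
from h import *
from plant import manip
s=manip.state();print(s["tool_pos"],s["contact_force"],tooldelta(s,.5095,-.2365,.075,.320))
t=manip.grab_frame("top");cv2.imwrite("pics/t5.png",t["image"])
for lo in(148,):print(fit([(t,white(t,222,148,36,75,lo))],.048,[.525,0,0])[0])
E
```

```text
[ 0.50789251 -0.23657475  0.19646268] [-0.09906     0.10624525 -0.54303709] (array([  1.8,   0.7, 121.5]), np.float64(-0.12), np.float64(0.3178), np.float64(0.19))
(array([ 0.5224,  0.0027, -0.0276]), np.float64(0.0047))
```

Call:
servo_tool(
  moves=[
    [[2,0.5,10,0,0,0,85],[0,0,22,0,0,0,85],[0,0,24,0,0,0,85],[0,0,23,0,0,0,85],[0,0,18,0,0,0,85],[0,0,13,0,0,0,85],[0,0,7,0,0,0,85],[0,0,4,0,0,0,85],[0,0,0,0,0,0,70],[0,0,0,0,0,0,60],[0,0,0,0,0,0,52],[0,0,0,0,0,0,45]],
  ],
)

```text
time: 13.78
tool_pos: [0.5116, -0.2364, 0.0783]
tool_rot: [0.0, 0.987, 0.159, 0.001]
contact_force: [-1.2, 2.0, 3.8]
gripper_width: 0.644
grasp_force: 65.0
```

Call:
servo_tool(
  moves=[
    [[0,0,0,0,0,0,35],[0,0,0,0,0,0,30],[0,0,0,0,0,0,30]],
  ],
)

```text
time: 14.15
tool_pos: [0.5116, -0.2364, 0.0783]
tool_rot: [0.0, 0.987, 0.159, 0.001]
contact_force: [-0.6, 3.2, 6.4]
gripper_width: 0.647
grasp_force: 65.1
```

Call:
servo_tool(
  moves=[
    [[0,0,-2,0,0,0,30],[0,0,-5,0,0,0,30],[0,0,-10,0,0,0,30],[0,0,-16,0,0,0,30],[0,0,-20,0,0,0,30],[0,0,-20,0,0,0,30],[0,0,-16,0,0,0,30],[0,0,-10,0,0,0,30],[0,0,-5,0,0,0,30],[0,0,-2,0,0,0,30],[0,0,0,0,0,0,30]],
  ],
)

```text
time: 15.52
tool_pos: [0.5108, -0.2361, 0.1828]
tool_rot: [-0.0, 0.987, 0.159, -0.0]
contact_force: [-0.4, 0.5, -4.4]
gripper_width: 0.646
grasp_force: 64.2
```

Call:
servo_tool(
  moves=[
    [[3,-8,0,0,0,0,30],[7,-18,0,0,0,0,30],[10,-28,0,0,0,0,30],[13,-36,0,0,0,0,30],[14,-40,0,0,0,0,30],[15,-41,0,0,0,0,30],[15,-41,0,0,0,0,30],[15,-41,0,0,0,0,30],[15,-41,0,0,0,0,30],[15,-41,0,0,0,0,30],[14,-41,0,0,0,0,30],[14,-38,0,0,0,0,30]],
  ],
)

```text
time: 17.02
tool_pos: [0.5223, 0.2065, 0.1833]
tool_rot: [-0.0, 0.987, 0.16, -0.0]
contact_force: [0.7, -1.2, -4.3]
gripper_width: 0.649
grasp_force: 64.5
```

Call:
servo_tool(
  moves=[
    [[12,-34,0,0,0,0,30],[9,-26,0,0,0,0,30],[6,-17,0,0,0,2,30],[2,-6,0,0,0,4,30],[0,0,0,0,0,6,30],[0,0,0,0,0,7,30],[0,0,0,0,0,7,30],[0,0,0,0,0,5,30],[0,0,0,0,0,3,30],[0,0,0,0,0,0,30]],
  ],
)

```text
time: 18.27
tool_pos: [0.5241, 0.2926, 0.1831]
tool_rot: [0.0, 0.991, -0.136, -0.0]
contact_force: [-0.7, -0.0, -4.4]
gripper_width: 0.646
grasp_force: 64.5
```

```bash
python3 - <<'E'
from h import *
from plant import manip
s=manip.state();print(s["time"],s["tool_pos"],s["contact_force"],tooldelta(s,.525,.293,.0343,-.275))
t=manip.grab_frame("top");f=manip.grab_frame("scene")
for n,im in(("t",t),("s",f)): cv2.imwrite(f"pics/{n}6.png",im["image"])
for lo in(140,148):print("bottom",fit([(t,white(t,262,150,42,70,lo))],.048,[.509,-.236,.3])[0])
cv2.imwrite("pics/c6.png",np.hstack([crop(t["image"],90,130,220,110,2),crop(f["image"],180,130,160,110,2)]))
E
```

```text
18.275 [0.52409199 0.29262582 0.1831449 ] [-0.69655631 -0.01251489 -4.38352791] (array([  0.9,  -0.6, 148.8]), np.float64(0.15), np.float64(-0.2724), np.float64(0.04))
bottom (array([ 0.5067, -0.2346,  0.3319]), np.float64(0.0014))
bottom (array([ 0.5068, -0.2347,  0.3302]), np.float64(0.0015))
```

View pics/c6.png

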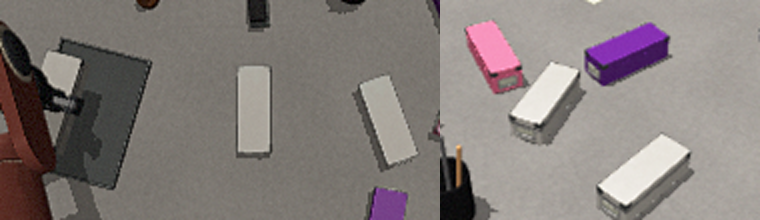

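The middle box is over the tray. The set-aside box is at crop (254,110) and the bottom box at (388,120), which fits at (0.507, -0.235) with yaw 0.331. I'll lower into the tray.

Call:
servo_tool(
  moves=[
    [[1,-0.5,6,0,0,0,30],[0,0,13,0,0,0,30],[0,0,19,0,0,0,30],[0,0,22,0,0,0,30],[0,0,22,0,0,0,30],[0,0,20,0,0,0,30],[0,0,16,0,0,0,30],[0,0,12,0,0,0,30],[0,0,8,0,0,0,30],[0,0,5,0,0,0,30],[0,0,2.5,0,0,0,30],[0,0,1,0,0,0,30]],
  ],
)

```text
time: 19.88
tool_pos: [0.5265, 0.2922, 0.0373]
tool_rot: [-0.0, 0.991, -0.137, 0.0]
contact_force: [0.0, -0.4, -3.0]
gripper_width: 0.644
grasp_force: 64.5
```

Call:
servo_tool(
  moves=[
    [[0,0,1,0,0,0,30],[0,0,0.7,0,0,0,30],[0,0,0.6,0,0,0,30],[0,0,0,0,0,0,30]],
  ],
)

```text
time: 20.38
tool_pos: [0.5262, 0.292, 0.0346]
tool_rot: [0.0, 0.991, -0.137, -0.0]
contact_force: [0.7, 0.6, -4.2]
gripper_width: 0.645
grasp_force: 64.5
```

Call:
servo_tool(
  moves=[
    [[0,0,0.5,0,0,0,30],[0,0,0.5,0,0,0,30],[0,0,0,0,0,0,30]],
  ],
)

```text
time: 20.75
tool_pos: [0.5263, 0.2921, 0.0344]
tool_rot: [0.0, 0.991, -0.137, -0.0]
contact_force: [-3.6, -1.6, 3.9]
gripper_width: 0.643
grasp_force: 65.5
```

Call:
servo_tool(
  moves=[
    [[0,0,0,0,0,0,56],[0,0,0,0,0,0,62],[0,0,0,0,0,0,72],[0,0,0,0,0,0,85],[0,0,0,0,0,0,85],[0,0,-10,0,0,0,85],[0,0,-20,0,0,0,85],[0,0,-28,0,0,0,85],[0,0,-28,0,0,0,85],[0,0,-20,0,0,0,85],[0,0,-10,0,0,0,85],[0,0,0,0,0,0,85]],
  ],
)

```text
time: 22.25
tool_pos: [0.5265, 0.2921, 0.1504]
tool_rot: [-0.0, 0.991, -0.137, 0.001]
contact_force: [-0.2, 0.1, -0.1]
gripper_width: 0.996
grasp_force: 0.0
```

Call:
servo_tool(
  moves=[
    [[3,11,0,0,0,0,85],[6,22,0,0,0,0,85],[9,32,0,0,0,0,85],[11,40,0,0,0,0,85],[12,42,0,0,0,0,85],[12,42,0,0,0,0,85],[11,39,0,0,0,0,85],[8,30,0,0,0,0,85],[5,18,0,0,0,-3,85],[2,7,0,0,0,-5,85],[0,0,0,0,0,-5,85],[0,0,0,0,0,-3,85]],
  ],
)

```text
time: 23.75
tool_pos: [0.525, -0.0033, 0.1486]
tool_rot: [0.0, 1.0, 0.003, -0.001]
contact_force: [0.2, -0.6, 0.6]
gripper_width: 0.993
grasp_force: 0.0
```

```bash
python3 - <<'E'
from h import *
from plant import manip
s=manip.state();print(s["time"],s["tool_pos"],s["contact_force"],tooldelta(s,.5257,-.0018,.026,0.001))
t=manip.grab_frame("top");f=manip.grab_frame("scene")
for n,im in(("t",t),("s",f)): cv2.imwrite(f"pics/{n}7.png",im["image"])
print("tray box",fit([(t,white(t,100,145,70,85,140))],.052,[.526,.293,-.275])[0])
t["image"]=cv2.imread("pics/t6.png");print("aside",fit([(t,white(t,200,148,36,75,148))],.048,[.525,0,0])[0])
E
```

```text
23.75 [ 0.52495517 -0.00326856  0.14863741] [ 0.15519838 -0.6118583   0.56652231] (array([  1. ,  -1.5, 122.6]), np.float64(0.27), np.float64(0.0057), np.float64(0.1))
tray box (array([ 0.5249,  0.2924, -0.2746]), np.float64(0.0013))
aside (array([ 0.5271, -0.0022,  0.0043]), np.float64(0.0011))
```

Call:
servo_tool(
  moves=[
    [[1,-1.5,10,0,0,0.3,85],[0,0,22,0,0,0,85],[0,0,25,0,0,0,85],[0,0,23,0,0,0,85],[0,0,18,0,0,0,85],[0,0,12,0,0,0,85],[0,0,7,0,0,0,85],[0,0,3,0,0,0,85],[0,0,0,0,0,0,70],[0,0,0,0,0,0,60],[0,0,0,0,0,0,52],[0,0,0,0,0,0,45]],
  ],
)

```text
time: 25.35
tool_pos: [0.528, -0.0006, 0.0307]
tool_rot: [0.0, 1.0, 0.0, 0.001]
contact_force: [-1.3, -0.6, 4.7]
gripper_width: 0.646
grasp_force: 66.7
```

Call:
servo_tool(
  moves=[
    [[0,0,0,0,0,0,35],[0,0,0,0,0,0,30],[0,0,0,0,0,0,30]],
  ],
)

```text
time: 25.72
tool_pos: [0.528, -0.0006, 0.0307]
tool_rot: [0.0, 1.0, 0.0, 0.001]
contact_force: [-1.0, -1.8, 4.9]
gripper_width: 0.642
grasp_force: 66.9
```

Call:
servo_tool(
  moves=[
    [[0,0,-2,0,0,0,30],[0,0,-5,0,0,0,30],[0,0,-10,0,0,0,30],[0,0,-17,0,0,0,30],[0,0,-21,0,0,0,30],[0,0,-21,0,0,0,30],[0,0,-17,0,0,0,30],[0,0,-10,0,0,0,30],[0,0,-5,0,0,0,30],[0,0,-2,0,0,0,30],[0,0,0,0,0,0,30]],
  ],
)

```text
time: 27.1
tool_pos: [0.5267, -0.0003, 0.139]
tool_rot: [-0.0, 1.0, -0.0, -0.001]
contact_force: [0.5, -0.1, -3.8]
gripper_width: 0.642
grasp_force: 65.9
```

Call:
servo_tool(
  moves=[
    [[-1,8,0,0,0,0,30],[-1.5,18,0,0,0,0,30],[-2.5,27,0,0,0,0,30],[-3,33,0,0,0,0,30],[-3,34,0,0,0,0,30],[-3,33,0,0,0,0,30],[-2.5,30,0,0,0,0,30],[-2,25,0,0,0,0,30],[-1,16,0,0,0,0,30],[-0.5,8,0,0,0,-3,30],[0,2.4,0,0,0,-5,30],[0,0,0,0,0,-5,30]],
  ],
)

```text
time: 28.6
tool_pos: [0.5069, -0.2353, 0.1394]
tool_rot: [-0.0, 0.993, 0.114, -0.0]
contact_force: [0.3, 0.3, -2.8]
gripper_width: 0.643
grasp_force: 65.9
```

Call:
servo_tool(
  moves=[
    [[0,0,0,0,0,-4,30],[0,0,0,0,0,-2,30],[0,0,0,0,0,0,30],[0,0,0,0,0,0,30]],
  ],
)

```text
time: 29.1
tool_pos: [0.5072, -0.2347, 0.1396]
tool_rot: [-0.0, 0.986, 0.165, -0.0]
contact_force: [0.6, -0.1, -4.1]
gripper_width: 0.645
grasp_force: 65.9
```

```bash
python3 - <<'E'
from h import *
from plant import manip
s=manip.state();print(s["time"],s["tool_pos"],s["contact_force"],tooldelta(s,.5078,-.2350,.0787,.331))
E
```

```text
29.1 [ 0.50717489 -0.23474872  0.1395695 ] [ 0.62111546 -0.14949071 -4.12893558] (array([ 0.5,  0.4, 60.9]), np.float64(0.01), np.float64(0.3311), np.float64(0.0))
```

Call:
servo_tool(
  moves=[
    [[0,0.4,4,0,0,0,30],[0,0,8,0,0,0,30],[0,0,10,0,0,0,30],[0,0,11,0,0,0,30],[0,0,10,0,0,0,30],[0,0,7,0,0,0,30],[0,0,4,0,0,0,30],[0,0,2,0,0,0,30],[0,0,1,0,0,0,30],[0,0,0,0,0,0,30]],
  ],
)

```text
time: 30.35
tool_pos: [0.5075, -0.2352, 0.0829]
tool_rot: [0.0, 0.986, 0.165, 0.0]
contact_force: [-0.5, 0.1, -3.3]
gripper_width: 0.646
grasp_force: 65.9
```

```bash
python3 - <<'E'
from h import *
from plant import manip
s=manip.state();print(s["time"],s["tool_pos"],s["contact_force"],tooldelta(s,.5078,-.2350,.0787,.331))
E
```

```text
30.35 [ 0.50752168 -0.23517571  0.08288201] [-0.45661487  0.0513941  -3.3164729 ] (array([ 0.3, -0.1,  4.2]), np.float64(0.04), np.float64(0.3317), np.float64(0.03))
```

Call:
servo_tool(
  moves=[
    [[0,0,1.2,0,0,0,30],[0,0,1,0,0,0,30],[0,0,0.8,0,0,0,30],[0,0,0.6,0,0,0,30],[0,0,0.4,0,0,0,30],[0,0,0,0,0,0,30]],
  ],
)

```text
time: 31.1
tool_pos: [0.5074, -0.2351, 0.0788]
tool_rot: [0.0, 0.986, 0.165, 0.0]
contact_force: [0.1, 0.2, -2.1]
gripper_width: 0.645
grasp_force: 66.1
```

Call:
servo_tool(
  moves=[
    [[0,0,0.4,0,0,0,30],[0,0,0.4,0,0,0,30],[0,0,0,0,0,0,30]],
  ],
)

```text
time: 31.48
tool_pos: [0.5074, -0.2352, 0.0787]
tool_rot: [0.0, 0.986, 0.165, -0.0]
contact_force: [-4.7, 2.2, 6.1]
gripper_width: 0.644
grasp_force: 66.9
```

Call:
servo_tool(
  moves=[
    [[0,0,0,0,0,0,56],[0,0,0,0,0,0,62],[0,0,0,0,0,0,72],[0,0,0,0,0,0,85],[0,0,0,0,0,0,85],[0,0,-10,0,0,0,85],[0,0,-22,0,0,0,85],[0,0,-30,0,0,0,85],[0,0,-30,0,0,0,85],[0,0,-25,0,0,0,85],[0,0,-20,0,0,0,85],[0,0,-10,0,0,0,85]],
  ],
)

```text
time: 32.98
tool_pos: [0.5078, -0.2353, 0.2266]
tool_rot: [0.001, 0.986, 0.165, 0.001]
contact_force: [-0.9, -0.4, -0.1]
gripper_width: 0.996
grasp_force: 0.0
```

Call:
servo_tool(
  moves=[
    [[0,-12,0,0,0,0,85],[0,-25,0,0,0,0,85],[0,-35,0,0,0,0,85],[0,-40,0,0,0,0,85],[0,-40,0,0,0,0,85],[0,-30,0,0,0,0,85],[0,-18,0,0,0,0,85],[0,-8,0,0,0,0,85],[0,0,0,0,0,0,85]],
  ],
)

```text
time: 34.1
tool_pos: [0.4396, -0.0384, 0.2246]
tool_rot: [0.0, 0.986, 0.165, -0.0]
contact_force: [-0.2, 0.1, -0.2]
gripper_width: 1.0
grasp_force: 0.0
```

```bash
python3 - <<'E'
from h import *
from plant import manip
t=manip.grab_frame("top");f=manip.grab_frame("scene")
cv2.imwrite("pics/t8.png",t["image"])
print("top",fit([(t,white(t,262,150,42,70,148))],.096,[.509,-.236,.33])[0])
print(manip.state()["time"],manip.state()["tool_pos"])
A=crop(t["image"],235,140,80,90,5);B=crop(f["image"],200,135,60,72,6)
B=cv2.copyMakeBorder(B,0,450-432,0,0,0);cv2.imwrite("pics/c8.png",np.hstack([A,B]))
E
```

```text
top (array([ 0.5071, -0.236 ,  0.3327]), np.float64(0.0015))
34.2 [ 0.43982881 -0.03895502  0.22475536]
```

View pics/c8.png

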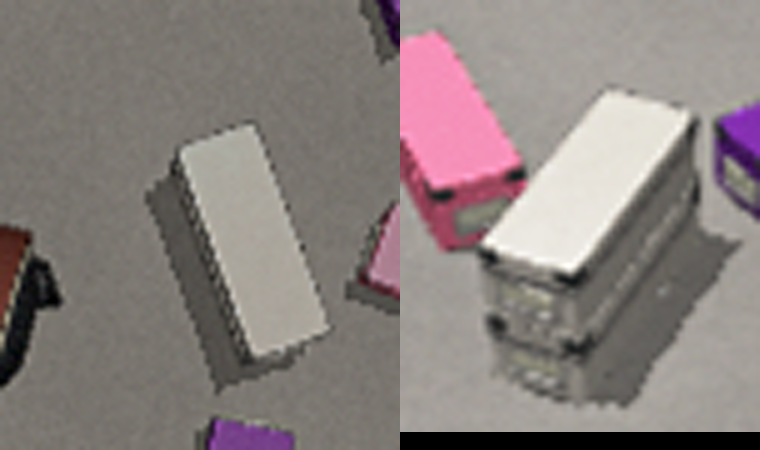

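The top box sits squarely on the bottom box: in the top view its outline runs from (180,150) to (330,330), and the fit is within about 1.5 mm and 0.002 rad of the bottom box. The earlier fit put the middle box centred in the tray. The arm is clear, so I'm handing in.

```bash
python3 -c "
from plant import manip
print(manip.job_done())"
```

```text
the job is handed in; nothing more can be done
None
```

The job is handed in: by camera fit the middle box lies flat and centred in the tray (about 1 mm), the top box is back on the bottom box (about 1.5 mm), and the arm was clear at about 34 s; the judge's result wasn't shown.

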